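# Close and lock the filter hatch

### The arm

A 6-joint arm with a two-finger parallel gripper is mounted at the origin on the work surface. World frame = base frame: x ahead of the robot, y to its left, z up, the work surface at z = 0. Lengths are in m, angles in rad, forces in N, time in s.
With the tool pointing down it reaches from about 0.3 to 0.775 m from the base axis. Payload 14.6 kg.
Tool frame: the origin (TCP) lies on the mounting face of the last link; the fingertips stand 199 mm ahead of it and the grasp point (between the pads) lies 180 mm ahead of it (manip.tip_reach is the z of the fingertips in the tool frame, in m); z points along the fingers, y is the line along which they close (so a half turn about z gives the same grasp; the last joint's range is limited). The gripper opens to 94 mm and grips with 3 to 60 N. Pads are 16 mm wide; open, the fingers measure 119 mm over their backs; the gripper's body (75 mm by 177 mm) begins 78 mm behind the grasp point.
Start: joints at [-1.382, 0.3, 1.521, -0, 1.321, -0.067], TCP at [0.139, -0.532, 0.405] pointing down, gripper open.
Joint ranges: [-3.03, 3.03], [-0.79, 2.21], [0.23, 2.52], [-1.04, 4.18], [0, 3.07], [-2.55, 2.55]. Speed limits (rad/s): [2.22, 2.22, 2.57, 3.14, 3.14, 3.14].

### API

Orientations are given as a unit quaternion [w, x, y, z].
In Python, from bench import manip, optics, workorder gives the robot as it stands. The module is installed in compiled form; this text tells all that it offers.
- The arm moves only by the tool jog_arm, never from a script. Its argument "deltas" is one flat list of numbers, 5 for each row, row after row: the opening, from 0 (shut) to 1 (fully open), then the shift along the tool's x, y, z in mm, then the turn about the tool's z in degrees. In form: [gripper, dx, dy, dz, roll, gripper, dx, dy, dz, roll, ...]. A call has exactly 5 rows; each row is the pose to reach, as a shift and turn from the pose commanded when the call began, along the tool's axes at that moment; what a row does not reach only later rows make up. A row lasts 1/10 s, in which the tool goes at most 50 mm and 8.59 degrees, less where a joint would pass 70% of its speed; a pose out of reach is approached as far as the arm can. A call with a gripper value outside its range is refused whole. The fingers move at their own pace and stop on an object; the grip force is fixed at half the most. Time passes only in rows, so rows that repeat a pose let the fingers close, or fill a call up. It gives the time, the measured TCP pose, the force, the opening and the grip force at its end, in the units of the state.
- manip.read_state(): the state, without advancing time (a new reading comes with each control period).
- optics.read_camera(name): name is "scene" or "top" or "wrist"; returns a dict with "frame" (420x560x3 uint8, red, green, blue), "K" (3x3 intrinsics, pixels), "distortion" ([k1, k2, p1, p2, k3] as OpenCV has them; the pictures are not rectified), "origin" and "attitude" of the camera in the world. Camera axes: x right, y down, z forward; pixel columns grow to the right and rows downward; lengths in m; the calibration is good to about 2 mm. A picture is of the moment at which its call begins. There is no depth.
- workorder.close_job(): hands the job in; it is judged then, once.
The state is a dict: "time": time; "q": joint angles; "joint_velocities": joint speeds; "joint_torque": joint torques, N m; "tool_pos": TCP position; "ee_rot": TCP orientation; "force": force on the tool from outside, world axes, zero at the start; "torque": the same for the moment, N m; "opening": opening from 0.0 (shut) to 1.0 (fully open); "gripper_force": force on a finger pad.
Only numpy, scipy, OpenCV 4.12 (cv2) and the standard library are available. Lean on these libraries where they do the work, as an engineer would, in place of code of your own. Each camera call takes 0.05 s, during which the arm holds its last target. There are 200 camera calls.

### The job

The fresh cartridge is in the coolant filter: close it up with your fingertips. Push the green hatch down onto its seal, then set a fingertip in the slot of the quarter-turn latch, press the hatch fully home against the springy seal and turn the latch a quarter turn clockwise to its stop, so that the hatch stays locked down when you let go. Only press and turn, without lifting or forcing the hatch, and leave the things lying about where they are.

Things in the scene. Friction and masses are not known exactly. Their poses are not given: they have to be found in the camera images.
- unit: Coolant filter unit: light grey steel box 280 mm (x) by 320 mm (y), fixed to the bench, blue pump motor behind. Origin: centre of its underside, on the bench. x points from the hatch's free edge (robot's side) to its hinge, y left, z up. Rim 120 mm high, opening from x = -100 to 75 mm. A gauge stands on the rim at x = 120, y = -130 mm, top 57 mm above the rim.
- hatch (a joint): Angle of the green hatch (rad): 0 = home on its stop, grows as the free edge rises. A stiff hinge (0.6 N m) holds it at any angle. A springy seal under the free edge stops it 7 mm proud (0.034 rad); from there 5 N, rising to about 15 N at the latch, presses it home, and it springs up again unless the latch holds it. Locked, it sits at about 0.012.
- hatch_edge (a point): Middle of the hatch's free edge, on its top face. The hatch is a plate 240 mm wide (unit y), 4 mm thick, and reaches 218 mm from the hinge line.
- hatch_hinge (a point): Middle of the hinge line, at the level of the hatch's top face: unit x = 98 mm, 127 mm above the bench; the line runs along the unit's y.
- cam (a joint): Angle of the latch's bright metal rotor (rad): 0 = open, grows clockwise seen from above, 1.57 = locked, at a hard stop. Stiff (0.1 N m), stays where it is left. Its tongue swings under the front rim only while the hatch is pressed to within 2 mm of home at the free edge (hatch below 0.01); else it jams on the rim at about 0.8 rad.
- slot (a point): On the latch's axis, 154 mm from the hinge, at the black floor of the finger slot, 115 mm above the bench when the hatch is home. Slot 30 mm wide, 66 long, 13.5 deep, between two bright cheeks (rotor 71 mm wide, ringed by dark steel 90 mm wide, 3 mm high). Its y runs along the slot (yellow stripe at the -y end), z out of the hatch. Stripe at white dot: open; at red dot, by the free edge: locked.
- old_cartridge: Dirty filter cartridge, upright, 80 mm wide, 150 mm high, blue caps; stands beside the unit. Origin: centre of its underside. Leave it.
- hex_plug: Brass plug, 26 mm wide, 22 mm high, standing on the unit's rim left of the hatch. Origin: centre of its underside. Leave it.
- chuck_key: T-shaped steel chuck key, 130 mm long, 15 mm high, lying on the bench in front of the unit. Origin: on the bench under its middle. Leave it.
- alu_block: Stepped aluminium workpiece 80 x 60 x 60 mm. Origin: centre of its underside. Leave it.
- tool_holder: Lathe tool holder with a blue turning tool, 150 mm long, 70 mm high. Origin: centre of its underside. Leave it.
- oil_bottle: Yellow oil bottle, 60 mm wide, 160 mm high. Origin: centre of its underside. Leave it.
- chip_brush: Wooden chip brush, 200 mm long, lying on the bench. Leave it.
- micrometer: Micrometer, 140 mm long, 18 mm high, lying on the bench. Leave it.

How it is judged:
On the way, in this order (a step that is already met when the one before it is completed fails the run):
1. the hatch is pushed down onto its seal with the latch still open (value of joint hatch below 0.055 rad and value of joint cam below 0.6 rad), for 0.1 s.
2. the latch is turned to its stop while the hatch is pressed home (value of joint hatch below 0.018 rad and value of joint cam above 1.4 rad), for 0.2 s.
At the end, for the whole second after the job is handed in: The hatch stays locked home with nothing touching it (hatch angle below 0.018 rad, under 4 mm at its free edge), the latch is turned at least 1.4 rad of its 1.57, and every loose thing is within 30 mm of where it started (all of step 2 and distance of each of old_cartridge, hex_plug, chuck_key, alu_block, tool_holder, oil_bottle, chip_brush, micrometer from where it was at the start of the episode below 0.03 m).
It fails at once if the hatch is lifted or swung further open (value of joint hatch above 0.8 rad).
It fails at once if the hatch is forced (over 90 N) (contact force between any of the arm, the fingers and unit above 90 N).
It fails at once if a loose thing nearby is picked up, knocked over or pushed away (moved over 30 mm) (distance of any of old_cartridge, hex_plug, chuck_key, alu_block, tool_holder, oil_bottle, chip_brush, micrometer from where it was at the start of the episode above 0.03 m).
It also fails if it takes over 51 s, if anything falls off the work surface, if the arm or the gripper's body presses on something with over 40 N, if the wrist force passes 120 N, or if a joint passes its speed limit or range.

## Working session

There is one attempt and no reset: what is moved stays moved. The work goes in short steps, Python scripts to look and compute and a tool call to move; the robot and the scene stay as the last step left them, time stands still between calls to the robot, and variables do not carry over. Pictures are saved under pics/ and viewed, at most 10 in all, crops included, and the job is handed in when it is done.

Besides the shell and the picture viewer there is one more tool, called after "Request:" in YAML: its name, and indented under it one key for each argument. jog_arm: Moves the arm, as the interface text tells. Its arguments: {"type":"object","properties":{"deltas":{"type":"array"}},"required":["deltas"]}

```bash
mkdir -p pics
cat > h.py <<'E'
import numpy as np, cv2
from bench import manip, optics, workorder
from scipy.spatial.transform import Rotation as R
def rot(a):
    a=np.array(a,float)
    return a if a.shape==(3,3) else R.from_quat(a,scalar_first=True).as_matrix()
def ray(c,uv):
    p=cv2.undistortPoints(np.array(uv,float).reshape(-1,1,2),np.array(c['K']),np.array(c['distortion'])).reshape(-1,2)
    d=np.c_[p,np.ones(len(p))]@rot(c['attitude']).T
    return np.array(c['origin']),d
def plane(c,uv,z):
    o,d=ray(c,uv); return o+d*((z-o[2])/d[:,2])[:,None]
def tri(c1,a,c2,b):
    o1,d1=ray(c1,[a]);o2,d2=ray(c2,[b]);A=np.c_[d1[0],-d2[0]]
    s=np.linalg.lstsq(A,o2-o1,rcond=None)[0];p,q=o1+s[0]*d1[0],o2+s[1]*d2[0]
    return (p+q)/2,np.linalg.norm(p-q)
def proj(c,P):
    r=rot(c['attitude']).T
    return cv2.projectPoints(np.array(P,float).reshape(-1,1,3),cv2.Rodrigues(r)[0],-r@np.array(c['origin']),np.array(c['K']),np.array(c['distortion']))[0].reshape(-1,2)
def save(c,n): cv2.imwrite(f'pics/{n}.png',c['frame'][:,:,::-1])
E
python3 - <<'E'
from h import *
import pickle
for n in ('scene','top'):
    c=optics.read_camera(n); save(c,n); pickle.dump(c,open(n+'.pkl','wb')); print(n,c['origin'],c['attitude'])
s=manip.read_state(); print(s); print(manip.tip_reach)
E
```

```text
scene [ 1.24035916 -0.93176786  1.08201734] [-0.4002185   0.85515099  0.29817965 -0.14011009]
top [ 0.3401162  -0.02276509  1.15940311] [ 0.0645163  -0.69526528  0.71302661 -0.06353659]
{'time': 0.1, 'q': array([-1.38156779e+00,  3.00396523e-01,  1.52153483e+00, -1.22014098e-05,
        1.32070213e+00, -6.65893578e-02]), 'joint_velocities': array([ 8.57917556e-05, -2.80478929e-03, -2.73557818e-03, -7.79224618e-04,
       -9.07722496e-04,  4.14711063e-04]), 'joint_torque': array([ 1.95968700e-03, -5.32639182e+01, -3.53283870e+01,  7.09218532e-02,
        2.34642229e-02, -6.30741829e-05]), 'tool_pos': array([ 0.13916539, -0.53206494,  0.4041467 ]), 'ee_rot': array([-5.19072052e-04,  9.91830470e-01,  1.27561935e-01, -3.77904874e-05]), 'force': array([ 0.82604176, -0.15025827, -0.60556829]), 'torque': array([-0.03279741, -0.00426261,  0.04363893]), 'gripper_force': 0.0, 'opening': 0.9992236671731002}
0.1992
```

View pics/scene.png

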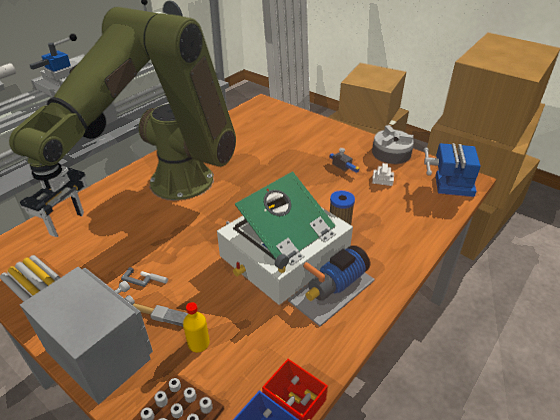

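View pics/top.png

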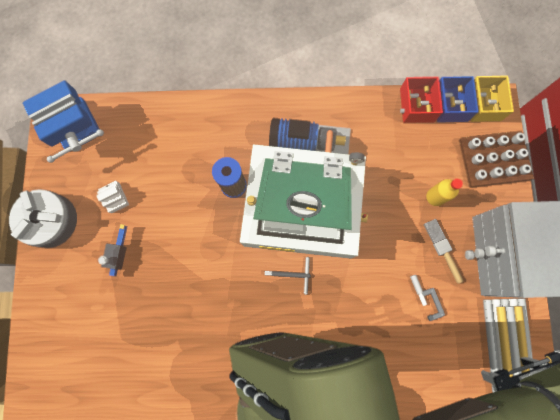

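The scene view shows the unit with the hatch open at (285,215) and the latch at (277,204). The top view shows the rim corners at about (252,148), (366,158), (357,255) and (241,245), the latch at (305,204), and the chuck key in front at (300,273). I'll enlarge both views.

Run:
```python
from h import *
import pickle
a=pickle.load(open('top.pkl','rb'))['frame'][135:265,230:380]; b=pickle.load(open('scene.pkl','rb'))['frame'][165:305,210:370]
f=lambda i:cv2.resize(i,(400,int(i.shape[0]*400/i.shape[1])),interpolation=cv2.INTER_CUBIC)[:346]
cv2.imwrite('pics/crop.png',np.hstack([f(a),f(b)])[:,:,::-1])
```

```text
(no output)
```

View pics/crop.png

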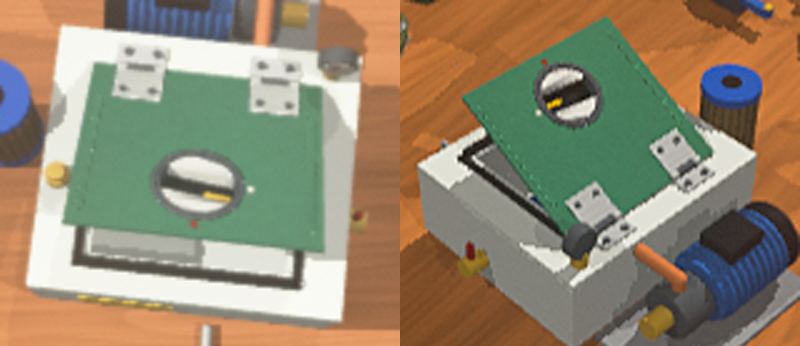

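Left half (top camera, 2.667x from (230,135)): rim corners (63,28), (28,289), (343,311), free-edge corners (63,220) and (323,251), and latch centre (196,185). Right half (scene, 2.5x from (210,165)): the same free edge at (607-400,18) and (463-400,97), latch (568-400,95), and rim corners (422-400,160), (573-400,291), (755-400,152).

```bash
cat > unit.py <<'E'
from h import *
import pickle
T=pickle.load(open('top.pkl','rb'));S=pickle.load(open('scene.pkl','rb'))
t=lambda x,y:(230+(x+.5)/2.667-.5,135+(y+.5)/2.667-.5)
s=lambda x,y:(210+(x-400+.5)/2.5-.5,165+(y+.5)/2.5-.5)
E
python3 - <<'E'
from unit import *
np.set_printoptions(precision=4,suppress=True)
P=plane(T,[t(63,28),t(28,289),t(343,311)],.12);print('top rim BL FL FR\n',P, np.linalg.norm(P[0]-P[1]),np.linalg.norm(P[1]-P[2]))
Q=plane(S,[s(755,152),s(422,160),s(573,291)],.12);print('scene rim BL FR BR\n',Q,np.linalg.norm(Q[1]-Q[2]),np.linalg.norm(Q[0]-Q[2]))
L=tri(T,t(63,220),S,s(607,18));Rr=tri(T,t(323,251),S,s(463,97));C=tri(T,t(196,185),S,s(568,95));print(L,Rr,C)
y=P[1]-P[2];yaw=np.arctan2(-y[0],y[1]);x=P[0]-P[1];print(yaw,np.arctan2(x[1],x[0]))
y=Q[0]-Q[2];x=Q[2]-Q[1];print(np.arctan2(-y[0],y[1]),np.arctan2(x[1],x[0]))
print('cent',(P[0]+P[2])/2,(Q[0]+Q[1])/2)
E
```

```text
top rim BL FL FR
 [[ 0.7385  0.0592  0.12  ]
 [ 0.4612  0.0975  0.12  ]
 [ 0.4308 -0.22    0.12  ]] 0.2799510020986832 0.3189044578819051
scene rim BL FR BR
 [[ 0.7404  0.0598  0.12  ]
 [ 0.4238 -0.2103  0.12  ]
 [ 0.7053 -0.2625  0.12  ]] 0.28632551862021705 0.32415114334368506
(array([0.5111, 0.0523, 0.2288]), np.float64(0.0005478082078435888)) (array([ 0.4768, -0.1836,  0.23  ]), np.float64(0.0013710134784892761)) (array([ 0.5471, -0.0725,  0.1984]), np.float64(0.0010699647308034831))
-0.09541391626022692 -0.1370761277301841
-0.10822398330360634 -0.18313255330946346
cent [ 0.5847 -0.0804  0.12  ] [ 0.5821 -0.0753  0.12  ]
```

Run:
```python
from unit import *
np.set_printoptions(precision=4,suppress=True)
w=np.array([[.7385,.0592],[.4612,.0975],[.4308,-.22],[.7404,.0598],[.4238,-.2103],[.7053,-.2625],[.5111,.0523],[.4768,-.1836],[.5471,-.0725]])
m=np.array([[.14,.16],[-.14,.16],[-.14,-.16],[.14,.16],[-.14,-.16],[.14,-.16],[-.0944,.12],[-.0944,-.12],[-.0395,0]])
k=np.array([1,1,1,1,1,1,2,2,2.])[:,None]
wm=(k*w).sum(0)/k.sum();mm=(k*m).sum(0)/k.sum();a=m-mm;b=w-wm
yaw=np.arctan2((k[:,0]*(a[:,0]*b[:,1]-a[:,1]*b[:,0])).sum(),(k*a*b).sum())
r=np.array([[np.cos(yaw),-np.sin(yaw)],[np.sin(yaw),np.cos(yaw)]])
o=wm-r@mm;print('origin',o,'yaw',yaw);print((w-(m@r.T+o))*1e3)
for n,x,y in (('edge home',-.12,0),('slot home',-.056,0),('hinge',.098,0),('edge now',-.0944,0)): print(n,r@[x,y]+o,np.linalg.norm(r@[x,y]+o))
s_=manip.read_state();M=rot(s_['ee_rot']);print(M,s_['tool_pos'])
```

```text
origin [ 0.5852 -0.0787] yaw -0.1320368348173593
[[-6.5648 -2.3081]
 [-6.302  -0.8711]
 [ 5.4272 -1.1564]
 [-4.6648 -1.7081]
 [-1.5728  8.5436]
 [ 2.3643 -6.7934]
 [ 3.6611 -0.4158]
 [ 0.9579  1.5952]
 [ 1.0374  0.9674]]
edge home [ 0.4663 -0.0629] 0.47048275876979456
slot home [ 0.5297 -0.0713] 0.5344826470696533
hinge [ 0.6824 -0.0916] 0.6884824633967079
edge now [ 0.4916 -0.0662] 0.4960827106312167
[[ 0.9675  0.253  -0.0002]
 [ 0.253  -0.9675  0.001 ]
 [ 0.0001 -0.001  -1.    ]] [ 0.1392 -0.5321  0.4041]
```

Request:
jog_arm:
  deltas: [1,0,0,-40,0,1,0,0,-75,0,1,36,-27,-75,0,1,72,-54,-75,0,1,108,-81,-75,0]

```text
time: 0.6
tool_pos: [0.2237, -0.4251, 0.4794]
ee_rot: [-0.0, 0.992, 0.127, -0.0]
force: [0.3, -0.8, -0.1]
opening: 0.999
gripper_force: 0.0
```

Request:
jog_arm:
  deltas: [1,36,-28,0,0,1,72,-56,0,0,1,108,-84,0,0,1,144,-112,0,0,1,180,-140,0,0]

```text
time: 1.1
tool_pos: [0.3625, -0.2437, 0.4796]
ee_rot: [-0.0, 0.992, 0.127, -0.0]
force: [0.2, -0.5, 0.1]
opening: 1.001
gripper_force: 0.0
```

Request:
jog_arm:
  deltas: [1,36,-28,0,0,1,72,-56,0,0,1,108,-84,0,0,1,144,-112,0,0,1,180,-138,0,0]

```text
time: 1.6
tool_pos: [0.5019, -0.0644, 0.4795]
ee_rot: [-0.0, 0.992, 0.128, -0.0]
force: [0.6, -0.4, 0.5]
opening: 0.999
gripper_force: 0.0
```

Request:
jog_arm:
  deltas: [1,0,0,0,-8,1,0,0,0,-16,1,0,0,0,-24,1,0,0,0,-32,1,0,0,0,-40]

```text
time: 2.1
tool_pos: [0.5011, -0.0663, 0.4793]
ee_rot: [-0.0, 0.887, 0.462, -0.0]
force: [0.1, -0.5, -0.0]
opening: 1.003
gripper_force: 0.0
```

Request:
jog_arm:
  deltas: [1,0,0,0,-8,1,0,0,0,-16,1,0,0,0,-24,1,0,0,0,-32,1,0,0,0,-40]

```text
time: 2.6
tool_pos: [0.5011, -0.0663, 0.4793]
ee_rot: [-0.0, 0.676, 0.737, -0.0]
force: [1.0, -0.3, 0.4]
opening: 0.997
gripper_force: 0.0
```

Request:
jog_arm:
  deltas: [1,0,0,0,-8,1,0,0,0,-16,1,0,0,0,-24,1,0,0,0,-32,1,0,0,0,-40]

```text
time: 3.1
tool_pos: [0.5011, -0.0664, 0.4793]
ee_rot: [-0.0, 0.383, 0.924, -0.0]
force: [0.8, -0.2, -0.8]
opening: 1.0
gripper_force: 0.0
```

Request:
jog_arm:
  deltas: [1,0,0,0,-8,1,0,0,0,-16,1,0,0,0,-24,1,0,0,0,-32,1,0,0,0,-37.8]

```text
time: 3.6
tool_pos: [0.5011, -0.0663, 0.4793]
ee_rot: [-0.0, 0.063, 0.998, 0.0]
force: [-0.6, -0.3, -0.6]
opening: 0.999
gripper_force: 0.0
```

Run:
```python
from h import *
import pickle
c=optics.read_camera('wrist'); save(c,'wrist1'); pickle.dump(c,open('w1.pkl','wb'));s=manip.read_state();print(s['tool_pos'],rot(s['ee_rot']).round(4),s['q'],c['origin'])
```

```text
[ 0.50111276 -0.06637779  0.47934477] [[-9.927e-01  1.207e-01 -6.000e-04]
 [ 1.207e-01  9.927e-01  1.000e-04]
 [ 6.000e-04  0.000e+00 -1.000e+00]] [-2.04157018e-01  1.51218482e-01  1.52957964e+00 -3.92843819e-05
  1.46141925e+00 -1.65391271e+00] [ 0.42700696 -0.05712859  0.45931021]
```

View pics/wrist1.png

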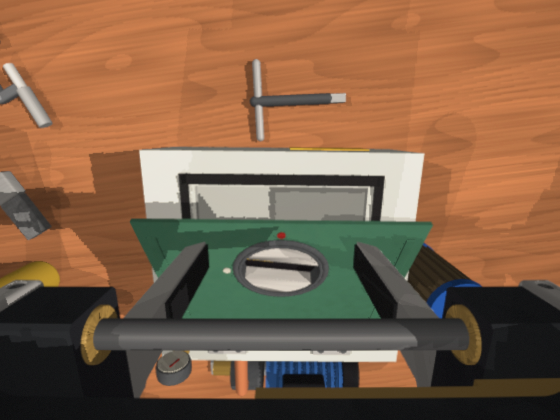

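The wrist view shows the fingers straddling the latch symmetrically: ring at (280,268), free edge from (132,221) to (430,224), and both tips beside the ring. Pushing down next.

Request:
jog_arm:
  deltas: [1,0,0,25,0,1,0,0,45,0,1,0,0,62,0,1,0,0,77,0,1,0,0,92,0]

```text
time: 4.15
tool_pos: [0.501, -0.0664, 0.3869]
ee_rot: [-0.0, 0.067, 0.998, 0.0]
force: [-0.9, 0.7, 1.5]
opening: 1.0
gripper_force: 0.4
```

Request:
jog_arm:
  deltas: [1,0,0,15,0,1,0,0,30,0,1,0,0,40,0,1,0,0,48,0,1,0,0,50,0]

```text
time: 4.65
tool_pos: [0.5011, -0.0664, 0.337]
ee_rot: [-0.0, 0.066, 0.998, 0.0]
force: [-0.0, -0.2, 1.5]
opening: 0.998
gripper_force: 0.3
```

Request:
jog_arm:
  deltas: [1,0,0,2,0,1,0,0,4,0,1,0,0,5,0,1,0,0,5,0,1,0,0,5,0]

```text
time: 5.15
tool_pos: [0.5011, -0.0664, 0.3329]
ee_rot: [0.0, 0.066, 0.998, -0.0]
force: [1.0, 0.5, 2.3]
opening: 1.003
gripper_force: 1.0
```

Request:
jog_arm:
  deltas: [1,0,0,1,0,1,0,0,2,0,1,0,0,2,0,1,0,0,2,0,1,0,0,2,0]

```text
time: 5.65
tool_pos: [0.5011, -0.0664, 0.3311]
ee_rot: [0.0, 0.066, 0.998, -0.0]
force: [-1.7, 0.6, 6.3]
opening: 0.997
gripper_force: 2.8
```

Request:
jog_arm:
  deltas: [1,0,0,-10,0,1,0,0,-40,0,1,0,0,-80,0,1,0,0,-80,0,1,0,0,-80,0]

```text
time: 6.15
tool_pos: [0.501, -0.0663, 0.4113]
ee_rot: [0.001, 0.066, 0.998, -0.0]
force: [0.7, 0.2, -0.5]
opening: 1.005
gripper_force: 0.0
```

Run:
```python
from h import *
import pickle
c=optics.read_camera('wrist'); save(c,'wrist2'); pickle.dump(c,open('w2.pkl','wb'));s=manip.read_state();print(s['tool_pos'],s['q'].round(3))
c=optics.read_camera('top'); save(c,'top2'); pickle.dump(c,open('top2.pkl','wb'))
```

```text
[ 0.50092259 -0.06633078  0.41024961] [-0.204  0.196  1.638 -0.     1.309 -1.643]
```

View pics/wrist2.png

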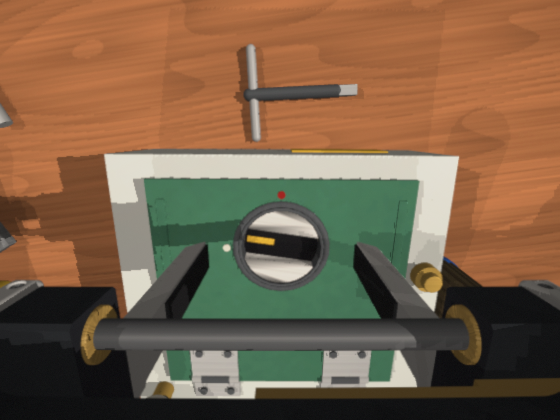

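The wrist view shows the hatch on its seal with free-edge corners at (145,178) and (418,181). The latch is centred near (281,246). The slot runs from (246,240) to (318,250), tilted a few degrees clockwise, with the yellow stripe at its -y end.

```bash
cat > m.py <<'E'
from h import *
import pickle
np.set_printoptions(precision=4,suppress=True)
c=pickle.load(open('w2.pkl','rb'));f=c['frame']
roi=np.zeros(f.shape[:2],np.uint8);cv2.circle(roi,(281,246),37,255,-1)
g=f.max(2)
br=((f.min(2)>120)&(roi>0)).astype(np.uint8)
pts=cv2.findNonZero(br);hull=cv2.convexHull(pts);e=cv2.fitEllipse(hull);print('rotor ellipse',e)
C=plane(c,[e[0]],.133)[0];print('rotor centre',C)
yel=(f[...,0].astype(int)-f[...,2]>70)&(roi>0)
sl=(((g<60)|yel)&(roi>0)).astype(np.uint8)
n,lab,st,ce=cv2.connectedComponentsWithStats(sl);i=1+st[1:,4].argmax();print(st[i],ce[i])
P=plane(c,cv2.findNonZero((lab==i).astype(np.uint8)).reshape(-1,2),.121)[:,:2]
r=cv2.minAreaRect((P*1000).astype(np.float32));print('slot rect mm',r)
u,_,v=np.linalg.svd(P-P.mean(0),full_matrices=False);d=v[0]*np.sign(v[0][1]);print('slot +y ang deg',np.degrees(np.arctan2(d[1],d[0])),'mean',P.mean(0))
E_=plane(c,[(145,178),(418,181)],.1335);w=E_[1]-E_[0];print('free edge',E_,np.linalg.norm(w),np.degrees(np.arctan2(w[1],w[0])),E_.mean(0))
K=plane(c,[(107,156),(457,157)],.12);w=K[1]-K[0];print('front rim',K,np.linalg.norm(w),np.degrees(np.arctan2(w[1],w[0])))
s=manip.read_state();M=rot(s['ee_rot']);print('tool y ang',np.degrees(np.arctan2(M[1,1],M[0,1])),s['tool_pos'])
ang=np.arctan2(d[1],d[0])-np.arctan2(M[1,1],M[0,1]);print('roll deg (cw+)',-np.degrees(ang),'delta tool mm',M.T@(np.r_[C[:2],s['tool_pos'][2]]-s['tool_pos'])*1e3)
E
python3 m.py
```

```text
rotor ellipse ((280.9710998535156, 246.11184692382812), (71.34585571289062, 74.22654724121094), 102.48058319091797)
rotor centre [ 0.5258 -0.0696  0.133 ]
[ 244  229   75   36 1611] [281.779  245.1533]
slot rect mm ((529.446044921875, -69.57103729248047), (71.66748809814453, 26.2065372467041), 70.85139465332031)
slot +y ang deg 73.16805084513759 mean [ 0.5295 -0.0692]
free edge [[ 0.4475 -0.1788  0.1335]
 [ 0.4812  0.057   0.1335]] 0.238231648249893 81.86638605773113 [ 0.4643 -0.0609  0.1335]
front rim [[ 0.4245 -0.2146  0.12  ]
 [ 0.4666  0.0985  0.12  ]] 0.31585523815912464 82.33720470181756
tool y ang 82.4557622596131 [ 0.5009 -0.0663  0.4097]
roll deg (cw+) 9.287711414475499 delta tool mm [-25.02     0.0395  -0.0388]
```

Request:
jog_arm:
  deltas: [0.33,-13,0,0,5,0.33,-26,0,0,9.3,0.33,-26,0,20,9.3,0.33,-26,0,40,9.3,0.33,-26,0,55,9.3]

```text
time: 6.75
tool_pos: [0.5266, -0.0697, 0.3531]
ee_rot: [-0.002, 0.146, 0.989, 0.0]
force: [0.2, 0.3, -1.4]
opening: 0.611
gripper_force: 0.0
```

Request:
jog_arm:
  deltas: [0.33,0,0,0,0,0.33,0,0,0,0,0.33,0,0,0,0,0.33,0,0,0,0,0.33,0,0,0,0]

```text
time: 7.25
tool_pos: [0.5269, -0.0698, 0.3562]
ee_rot: [0.0, 0.146, 0.989, -0.0]
force: [0.2, -0.9, -0.9]
opening: 0.327
gripper_force: 0.0
```

Run:
```python
from h import *
import pickle
c=optics.read_camera('wrist'); save(c,'wrist3'); pickle.dump(c,open('w3.pkl','wb'));s=manip.read_state();print(s['tool_pos'],s['q'].round(3),s['opening'])
```

```text
[ 0.52686881 -0.06978068  0.35603955] [-0.201  0.304  1.633  0.     1.204 -1.477] 0.33157476556474275
```

View pics/wrist3.png

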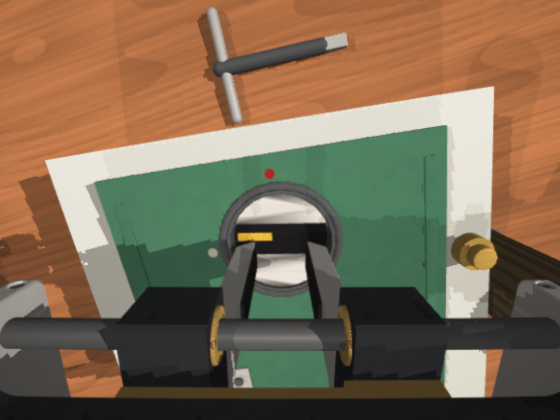

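The slot now lies level in the picture, from (236,238) to (328,238), with both tips above it. I'll check where the tool axis lands on the slot floor.

Run:
```python
from h import *
import pickle
c=pickle.load(open('w3.pkl','rb'));s=manip.read_state();M=rot(s['ee_rot']);p=s['tool_pos']
for z in (.1205,.134):
    Q=[np.r_[(p+M@[a*.008,b*.0282,0])[:2],z] for a in(-1,1) for b in(-1,1)]+[np.r_[p[:2],z]]
    print(z,proj(c,Q).round(1).tolist())
f=c['frame'];g=f.max(2)
for x in (285,295):print(x,g[200:300:2,x].tolist())
print([ (int(x),f[238,x].tolist()) for x in range(226,346,4)])
```

```text
0.1205 [[244.3, 245.6], [317.3, 245.6], [243.6, 225.8], [318.0, 225.8], [280.8, 235.8]]
0.134 [[242.1, 252.3], [319.5, 252.3], [241.3, 231.4], [320.3, 231.4], [280.8, 241.9]]
285 [172, 225, 232, 232, 233, 232, 216, 194, 188, 188, 186, 177, 53, 35, 34, 35, 33, 31, 31, 28, 27, 28, 28, 28, 30, 29, 33, 127, 137, 133, 166, 195, 215, 224, 233, 231, 232, 235, 235, 235, 234, 195, 125, 70, 77, 90, 84, 90, 94, 126]
295 [173, 187, 225, 232, 232, 227, 205, 208, 205, 203, 200, 171, 47, 31, 32, 31, 31, 28, 31, 30, 30, 29, 29, 29, 29, 28, 32, 115, 128, 136, 171, 211, 225, 232, 234, 232, 233, 236, 235, 234, 234, 230, 134, 74, 89, 83, 92, 94, 121, 125]
[(226, [76, 76, 76]), (230, [76, 76, 76]), (234, [45, 44, 45]), (238, [181, 139, 47]), (242, [214, 165, 55]), (246, [213, 164, 53]), (250, [229, 182, 60]), (254, [233, 186, 61]), (258, [236, 190, 63]), (262, [235, 190, 63]), (266, [235, 189, 63]), (270, [231, 185, 61]), (274, [30, 28, 29]), (278, [30, 27, 28]), (282, [29, 27, 28]), (286, [28, 25, 27]), (290, [28, 27, 29]), (294, [30, 29, 30]), (298, [24, 23, 25]), (302, [26, 25, 26]), (306, [25, 24, 25]), (310, [14, 13, 16]), (314, [15, 15, 16]), (318, [15, 12, 14]), (322, [15, 15, 15]), (326, [20, 18, 21]), (330, [34, 34, 35]), (334, [81, 81, 81]), (338, [78, 78, 76]), (342, [83, 94, 86])]
```

The tool axis at cheek height lands at (280.8,241.9), against a slot centre of about (282,241.5), so it is aligned to within 1 mm. Going in.

Request:
jog_arm:
  deltas: [0.33,0,0,10,0,0.33,0,0,20,0,0.33,0,0,27,0,0.33,0,0,32,0,0.33,0,0,32,0]

```text
time: 7.8
tool_pos: [0.5268, -0.0698, 0.3227]
ee_rot: [-0.001, 0.146, 0.989, 0.0]
force: [0.5, 0.2, 0.4]
opening: 0.331
gripper_force: 0.0
```

Request:
jog_arm:
  deltas: [0.33,0,0,1,0,0.33,0,0,2,0,0.33,0,0,3,0,0.33,0,0,4,0,0.33,0,0,4,0]

```text
time: 8.3
tool_pos: [0.5269, -0.0698, 0.3199]
ee_rot: [0.0, 0.146, 0.989, -0.0]
force: [-0.2, 1.0, 2.7]
opening: 0.325
gripper_force: 1.2
```

Request:
jog_arm:
  deltas: [0.33,0,0,1,0,0.33,0,0,2,0,0.33,0,0,3,0,0.33,0,0,4,0,0.33,0,0,4,0]

```text
time: 8.8
tool_pos: [0.5269, -0.0698, 0.3165]
ee_rot: [0.001, 0.146, 0.989, -0.0]
force: [-2.0, 0.2, 8.4]
opening: 0.334
gripper_force: 4.3
```

Request:
jog_arm:
  deltas: [0.33,0,0,1,0,0.33,0,0,2,0,0.33,0,0,2,0,0.33,0,0,2,0,0.33,0,0,2,0]

```text
time: 9.3
tool_pos: [0.527, -0.0698, 0.3147]
ee_rot: [0.001, 0.146, 0.989, -0.0]
force: [-2.8, 0.4, 11.8]
opening: 0.331
gripper_force: 5.6
```

Request:
jog_arm:
  deltas: [0.33,0,0,0.5,0,0.33,0,0,1,0,0.33,0,0,1.5,0,0.33,0,0,1.5,0,0.33,0,0,1.5,0]

```text
time: 9.8
tool_pos: [0.527, -0.0698, 0.3141]
ee_rot: [0.001, 0.146, 0.989, -0.0]
force: [-7.2, 1.8, 19.8]
opening: 0.325
gripper_force: 10.7
```

Request:
jog_arm:
  deltas: [0.33,0,0,0.5,0,0.33,0,0,0.8,4,0.33,0,0,0.8,9,0.33,0,0,0.8,14,0.33,0,0,0.8,19]

```text
time: 10.3
tool_pos: [0.527, -0.0699, 0.314]
ee_rot: [0.001, 0.309, 0.951, -0.0]
force: [-10.6, -0.2, 29.6]
opening: 0.329
gripper_force: 14.3
```

```bash
python3 -c "
from h import *
s=manip.read_state();print(s['tool_pos'],s['force'],s['torque'],s['q'].round(3),s['gripper_force'],s['opening'])"
```

```text
[ 0.52695294 -0.0698954   0.31399069] [-10.59377565  -0.19997426  29.61812432] [0.06607505 2.11956003 0.09382621] [-0.201  0.352  1.675 -0.     1.112 -1.142] 14.336485359817743 0.32878374953605827
```

Request:
jog_arm:
  deltas: [0.33,0,0,0,6,0.33,0,0,0,12,0.33,0,0,0,18,0.33,0,0,0,24,0.33,0,0,0,30]

```text
time: 10.8
tool_pos: [0.5268, -0.07, 0.314]
ee_rot: [0.001, 0.545, 0.838, -0.0]
force: [-13.5, -2.4, 29.6]
opening: 0.328
gripper_force: 14.8
```

Request:
jog_arm:
  deltas: [0.33,0,0,0,6,0.33,0,0,0,12,0.33,0,0,0,18,0.33,0,0,0,24,0.33,0,0,0,28]

```text
time: 11.3
tool_pos: [0.5267, -0.0701, 0.3139]
ee_rot: [0.001, 0.732, 0.682, 0.0]
force: [-15.8, -2.0, 31.2]
opening: 0.328
gripper_force: 15.4
```

```bash
python3 -c "
from h import *
s=manip.read_state();print(s['tool_pos'],s['force'],s['torque'],s['q'].round(3),s['gripper_force'],s['opening'])"
```

```text
[ 0.52672019 -0.07012029  0.31394537] [-15.79614717  -1.96013197  31.22201774] [-0.39866759  2.92108957  0.13531097] [-2.010e-01  3.520e-01  1.675e+00 -1.000e-03  1.113e+00 -1.300e-01] 15.38538672029972 0.32832586503432304
```

Request:
jog_arm:
  deltas: [0.33,0,0,0,4,0.33,0,0,0,8,0.33,0,0,0,11,0.33,0,0,0,11,0.33,0,0,0,11]

```text
time: 11.8
tool_pos: [0.5273, -0.07, 0.314]
ee_rot: [0.002, 0.793, 0.61, 0.001]
force: [-5.0, -0.3, 24.9]
opening: 0.327
gripper_force: 12.5
```

```bash
python3 -c "
from h import *
s=manip.read_state();print(s['tool_pos'],s['force'],s['torque'],s['q'].round(3),s['gripper_force'],s['opening'])"
```

```text
[ 0.52729415 -0.06998665  0.31403529] [-4.9948566  -0.34842332 24.88364615] [-0.19765451  1.03651227 -0.01750721] [-0.201  0.353  1.674 -0.     1.11   0.059] 12.477869004942477 0.32744672237291367
```

Request:
jog_arm:
  deltas: [0.33,0,0,0,3,0.33,0,0,0,5,0.33,0,0,0,7,0.33,0,0,0,7,0.33,0,0,0,7]

```text
time: 12.3
tool_pos: [0.5276, -0.0699, 0.3141]
ee_rot: [0.002, 0.828, 0.561, 0.002]
force: [-0.8, -0.8, 21.9]
opening: 0.331
gripper_force: 16.2
```

```bash
python3 -c "
from h import *
s=manip.read_state();print(s['tool_pos'],s['force'],s['torque'],s['q'].round(3),s['gripper_force'],s['opening'])"
```

```text
[ 0.52756132 -0.0698738   0.31410016] [-0.80088054 -0.7554711  21.9441486 ] [-0.04815973  0.22058647  0.46470512] [-0.2    0.353  1.674 -0.     1.109  0.18 ] 16.22851961350534 0.3313035410463663
```

Request:
jog_arm:
  deltas: [0.33,0,0,-2,0,0.33,0,0,-4,-2,0.33,0,0,-6,-8,0.33,0,0,-10,-10,0.33,0,0,-30,-10]

```text
time: 12.8
tool_pos: [0.5266, -0.0697, 0.3399]
ee_rot: [-0.001, 0.776, 0.631, -0.001]
force: [0.4, -0.1, 1.3]
opening: 0.33
gripper_force: 0.0
```

Request:
jog_arm:
  deltas: [0.33,0,0,-40,0,0.33,0,0,-80,0,0.33,0,0,-80,0,0.33,0,0,-80,0,0.33,0,0,-80,0]

```text
time: 13.3
tool_pos: [0.5268, -0.0698, 0.4201]
ee_rot: [-0.001, 0.776, 0.63, -0.001]
force: [-0.1, -0.3, 0.1]
opening: 0.331
gripper_force: 0.0
```

Run:
```python
from h import *
a=optics.read_camera('wrist')['frame'];b=optics.read_camera('scene')['frame'][165:305,210:370]
b=cv2.resize(b,(360,315),interpolation=cv2.INTER_CUBIC);a=cv2.resize(a,(420,315))
cv2.imwrite('pics/end.png',np.hstack([a,b])[:,:,::-1]);s=manip.read_state();print(s['tool_pos'],s['force'])
```

```text
[ 0.52687138 -0.06980384  0.42006764] [ 0.15502366 -0.53351175 -0.24838075]
```

View pics/end.png

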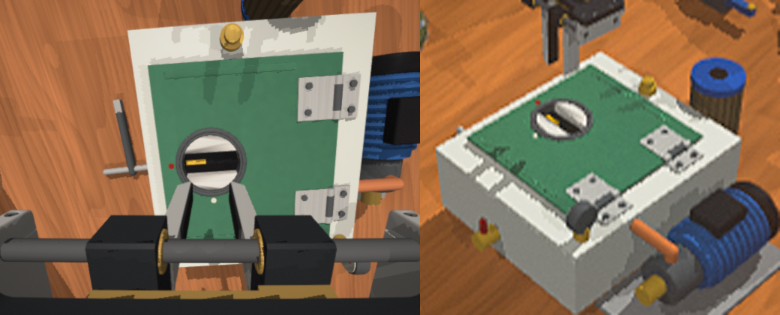

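The stripe now points to the red dot, at about (170,166) in the left half, and the hatch lies flat. I'll measure the latch angle and the hatch height before handing in.

Run:
```python
from h import *
c=optics.read_camera('wrist');f=c['frame'];k=560/420;cx,cy=int(211*k),int(162*k)
roi=np.zeros(f.shape[:2],np.uint8);cv2.circle(roi,(cx,cy),38,255,-1)
g=f.max(2);yel=(f[...,0].astype(int)-f[...,2]>70)
sl=(((g<60)|yel)&(roi>0)).astype(np.uint8);sl=cv2.morphologyEx(sl,cv2.MORPH_OPEN,np.ones((5,5)))
n,lab,st,ce=cv2.connectedComponentsWithStats(sl);i=1+st[1:,4].argmax();print(st[i],ce[i])
P=plane(c,cv2.findNonZero((lab==i).astype(np.uint8)).reshape(-1,2),.117)[:,:2]
v=np.linalg.svd(P-P.mean(0),full_matrices=False)[2][0];v*=-np.sign(v[0])
a=np.degrees(np.arctan2(v[1],v[0]));print('slot ang',a, cv2.minAreaRect((P*1000).astype(np.float32)))
# stripe open direction = unit -y = 82-180 = -98 deg; clockwise turn
print('cam rad',np.radians((-98-a)%360))
gr=((f[...,1].astype(int)-f[...,0]>25)).astype(np.uint8);cs=max(cv2.findContours(gr,0,2)[0],key=cv2.contourArea)
T=optics.read_camera('scene');h=((T['frame'][...,1].astype(int)-T['frame'][...,0]>25)).astype(np.uint8)
q=max(cv2.findContours(h,0,2)[0],key=cv2.contourArea).reshape(-1,2);print('scene corners L,T',q[q[:,0].argmin()],q[q[:,1].argmin()])
r=lambda x,y:np.array([.5852+.9913*x+.1316*y,-.0787-.1316*x+.9913*y])
for th in (0,.012,.034):
    x=.098-.218*np.cos(th);z=.127+.218*np.sin(th);print(th,proj(T,[np.r_[r(x,-.12),z],np.r_[r(x,.12),z]]).round(1).tolist())
```

```text
[ 244  202   75   29 1781] [281.67546322 215.51487928]
slot ang 171.97666302360264 ((526.8012084960938, -71.58238983154297), (25.67319107055664, 73.2418212890625), 81.60530853271484)
cam rad 1.5712036338704902
scene corners L,T [231 226] [284 194]
0 [[230.9, 225.8], [285.9, 193.1]]
0.012 [[230.8, 225.2], [285.9, 192.5]]
0.034 [[230.7, 224.0], [285.9, 191.4]]
```

The latch measures 1.57 rad and the hatch is home, so I'm handing in.

```bash
python3 -c "
from bench import workorder
print(workorder.close_job())"
```

```text
the job is handed in; nothing more can be done
None
```

The hatch is pushed home and locked: before I handed the job in, the latch measured 1.57 rad and the hatch lay flat with nothing touching it; the hand-in gave no verdict.

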